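# Shift the light base's filter pin round its L-shaped slot

### The job

Put the filter of the microscope's light base into its working position: with closed fingers push its upright pin along the long leg of the L-shaped slot to the corner, then push it sideways along the short leg, fully home against the end of the slot, and withdraw. Only push the pin, gently: do not grip it or lift it, and leave the dish, the bottles and everything else around it standing where they are.

Things in the scene. Friction and masses are not known exactly. Their poses are not given: they have to be found in the camera images.
- light_base: fixed low white housing with a flat aluminium deck, 240 (x) x 220 (y) x 42 mm high; origin at the centre of its underside. z is up; x runs along the slot's long leg from start to corner (roughly away from the robot), y along the short leg from corner to end (left when looking along x). The slot is 24 mm wide. Nothing loose stands on the deck within 45 mm of the slot's centre line, except past its end
- slot_start (a point): pin centre line at the start of the long leg, at deck height (light base frame -75, -65, 42 mm); the slot's end wall lies 12 mm further back
- slot_corner (a point): pin centre line at the corner, at deck height (light base frame 70, -65, 42 mm); the walls stop the pin's centre 2 mm further along x and 2 mm further along -y. Long leg start to corner: 145 mm
- slot_end (a point): pin centre line at the closed end of the short leg, at deck height (light base frame 70, 20, 42 mm); the end wall stops the pin's centre 2 mm further along y. Short leg corner to end: 85 mm
- pin_top (a point): centre of the top of the upright round steel pin with a white sleeve above the deck, 20 mm diameter, standing 34.5 mm above the deck. It starts on the long leg, 0 to 55 mm from slot_start. It has 2 mm play each side in the slot, is held down by a wide foot under the deck, slides with under 1 N, has no spring and stays where it is left
- petri_dish: closed glass dish, 62 mm across, 16 mm high, standing on the deck's round white window inside the L; leave it alone. Origin at the centre of its underside
- objective: small upright steel microscope objective, 24 mm across, 38 mm high, standing on the deck past the end of the slot; leave it alone. Origin at the centre of its underside
- oil_bottle: small amber bottle, 26 mm across, 55 mm high, standing on the deck at its near left corner; leave it alone. Origin at the centre of its underside
- beaker: glass beaker, 60 mm across, 80 mm high, on the table just right of the light base; leave it alone. Origin at the centre of its underside
- slide_box: grey and white slide box, 87 x 34 x 42 mm, on the table left of the light base; leave it alone. Origin at the centre of its underside
- stain_jar: glass jar with white cap, 48 mm across, 70 mm high, on the table beyond the light base; leave it alone. Origin at the centre of its underside
- marker: marker pen, 125 mm long, 15 mm thick, lying beyond the light base; leave it alone. Origin at the centre of its underside
- filter_pin: the same pin with its hidden foot; origin on the pin's axis 50 mm below its top
Things that resemble listed ones, but are neither listed nor needed, are in the scene too. What is shaped like the filter_pin but orange or pink is not meant.

How it is judged:
By the outcome, as a careful person would: the job done as asked, in the order asked, and still so for the second after the job is handed in, with the robot touching nothing.
It also fails if it takes over 48 s, if anything falls off the work surface, if the arm or the gripper's body presses on something with over 40 N, if the wrist force passes 120 N, or if a joint passes its speed limit or range.

### The arm

A 6-joint arm with a two-finger parallel gripper is mounted at the origin on the work surface. World frame = base frame: x ahead of the robot, y to its left, z up, the work surface at z = 0. Lengths are in m, angles in degrees, forces in N, time in s.
With the tool pointing down it reaches from about 0.35 to 0.85 m from the base axis. Payload 8.1 kg.
Tool frame: the origin (TCP) lies at the very end of the fingers, on their centre line; the grasp point (between the pads) lies 19 mm behind it (ctrl.grip_point_offset is the z of the grasp point in the tool frame, in m); z points along the fingers, y is the line along which they close (so a half turn about z gives the same grasp; the last joint's range is limited). The gripper opens to 85 mm and grips with 20 to 120 N. Pads are 22 mm wide; open, the fingers measure 114 mm over their backs; the gripper's body (76 mm by 85 mm) begins 54 mm behind the grasp point. The pads swing forward as they close: fully open they stand 13 mm farther back than shut.
Start: joints at [60.424, 7.471, 85.268, -0, 87.261, -4.893], TCP at [0.251, 0.545, 0.231] pointing down, gripper open.
Joint ranges: [-169.43, 169.43], [-51.17, 129.36], [1.28, 143.12], [-76.62, 256.62], [0, 156.53], [-152.29, 152.29]. Speed limits (degrees/s): [136.94, 136.94, 159.86, 180, 180, 180].

### API

Orientations are given as a 3x3 rotation matrix whose columns are the frame's x, y, z axes.
In Python, from station import ctrl gives the robot as it stands. The module is installed in compiled form; this text tells all that it offers.
- The arm moves only by the tool servo_tool, never from a script. Its argument "plan" is a list of rows, each a list of 7 numbers: the shift along the tool's x, y, z normalised to -1 to 1, where 1 is 100 mm, then the turn, a rotation vector about the tool's x, y, z normalised to -1 to 1, where 1 is 30 degrees, then the opening, from -1 (shut) to 1 (fully open). In form: [[x, y, z, wx, wy, wz, grip], ...]. A call has 1 to 10 rows; each row is the pose to reach, as a shift and turn from the pose commanded when the call began, along the tool's axes at that moment; what a row does not reach only later rows make up. A row lasts 1/12 s, in which the tool goes at most 41.7 mm and 7.16 degrees, less where a joint would pass 70% of its speed; a pose out of reach is approached as far as the arm can. A call with a number of a shift or a turn outside -1 to 1 is refused whole. A call with a gripper value outside its range is refused whole. The fingers move at their own pace and stop on an object; "squeeze" is the grip in N (left out, the last holds). Time passes only in rows, so rows that repeat a pose let the fingers close. It gives the time, the measured TCP pose, the force, the opening and the grip force at its end, in the units of the state.
- ctrl.sense(): the state, without advancing time (a new reading comes with each control period).
- ctrl.camera(name): name is "scene" or "top"; returns a dict with "pixels" (420x560x3 uint8, blue, green, red), "range_z" (420x560 float32, m along the optical axis (not along the pixel's ray), 0 where there is no reading), "fx", "fy", "cx", "cy" (pixels), "dist" ([k1, k2, p1, p2, k3] as OpenCV has them; the pictures are not rectified), "rvec" (rotation vector, rad) and "tvec" (3), from world to camera coordinates, as OpenCV has them. Camera axes: x right, y down, z forward; pixel columns grow to the right and rows downward; lengths in m; the calibration is good to about 2 mm. A picture is of the moment at which its call begins.
- ctrl.job_done(): hands the job in; it is judged then, once.
The state is a dict: "time": time; "joint_pos": joint angles; "dq": joint speeds; "joint_torque": joint torques, N m; "tool_pos": TCP position; "tcp_rot": TCP orientation; "ft_force": force on the tool from outside, world axes, zero at the start; "wrist_torque": the same for the moment, N m; "grip_width": finger opening in m; "grasp_force": force on a finger pad.
Only numpy, scipy, OpenCV 4.12 (cv2) and the standard library are available. Lean on these libraries where they do the work, as an engineer would, in place of code of your own. Each camera call takes 0.05 s, during which the arm holds its last target. There are 200 camera calls.

## Working session

There is one attempt and no reset: what is moved stays moved. The work goes in short steps, Python scripts to look and compute and a tool call to move; the robot and the scene stay as the last step left them, time stands still between calls to the robot, and variables do not carry over. Pictures are saved under pics/ and viewed, at most 10 in all, crops included, and the job is handed in when it is done.

Besides the shell and the picture viewer there is one more tool, called after ">>>" as name([rows], argument=value, ...), one row to a line, values as JSON. servo_tool: Moves the arm, as the interface text tells. Its arguments: {"type":"object","properties":{"plan":{"type":"array","items":{"type":"array","items":{"type":"number","minimum":-1,"maximum":1}}},"squeeze":{"type":"number"}},"required":["plan"]}

```bash
mkdir -p pics; cat > h.py <<'E'
import numpy as np, cv2
from station import ctrl
def cam(n):
    c=ctrl.camera(n); c['K']=np.array([[c['fx'],0,c['cx']],[0,c['fy'],c['cy']],[0,0,1.]]);c['D']=np.array(c['dist'],float)
    c['R']=cv2.Rodrigues(np.array(c['rvec'],float))[0];c['t']=np.array(c['tvec'],float).ravel();return c
def onplane(c,uv,z):
    p=cv2.undistortPoints(np.array(uv,float).reshape(-1,1,2),c['K'],c['D']).reshape(-1,2)
    d=np.c_[p,np.ones(len(p))]@c['R'];o=-c['R'].T@c['t']
    return o+d*((z-o[2])/d[:,2])[:,None]
def cloud(c):
    h,w=c['range_z'].shape;v,u=np.mgrid[:h,:w]
    p=cv2.undistortPoints(np.stack([u,v],-1).reshape(-1,1,2).astype(float),c['K'],c['D']).reshape(-1,2)
    z=c['range_z'].reshape(-1,1);P=(np.c_[p,np.ones(len(p))]*z-c['t'])@c['R'];return P.reshape(h,w,3)
E
python3 - <<'E'
from h import *
for n in('top','scene'):
    c=cam(n);cv2.imwrite(f'pics/{n}0.png',c['pixels']);np.save(n+'.npy',c,allow_pickle=True)
s=ctrl.sense();print(s['tool_pos'],s['tcp_rot'],s['time'],s['ft_force'],ctrl.grip_point_offset)
E
```

```text
[0.25028374 0.54475483 0.23035016] [[-9.08636176e-01  4.17587791e-01 -8.58256435e-04]
 [ 4.17588636e-01  9.08635036e-01 -1.44963918e-03]
 [ 1.74490243e-04 -1.67559274e-03 -9.99998581e-01]] 0.1 [-1.03682543 -0.02155069  0.91939702] -0.0187
```

View pics/top0.png

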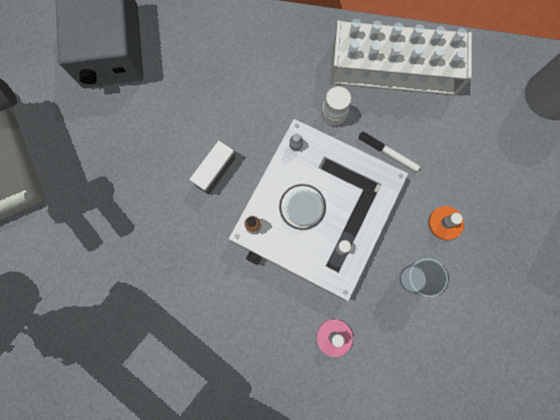

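View pics/scene0.png

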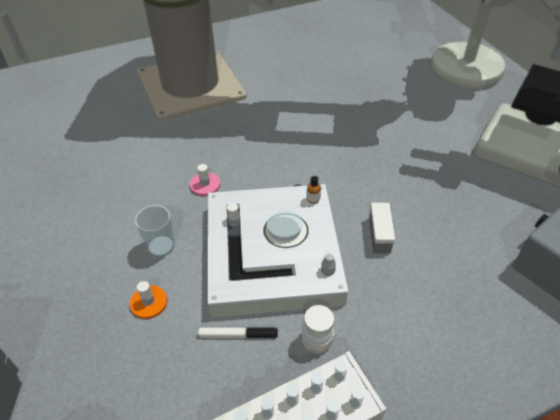

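The top view shows the white deck with corners near (295,122), (408,176), (350,298) and (231,238). The slot runs (335,265)→(375,185)→(325,163), with the white pin at about (345,246). The scene view agrees: pin at (233,212), objective past the slot's end at (328,263).

```bash
python3 - <<'E'
from h import *
c=np.load('top.npy',allow_pickle=True).item();img=c['pixels'];P=cloud(c)
v=img.max(2)
print('deck z',np.median(P[200:215,340:350,2]),P[270,335,2])
m=((P[...,2]>.034)&(P[...,2]<.05)).astype(np.uint8)
n,l,st,ce=cv2.connectedComponentsWithStats(m);m=(l==l[270,330]).astype(np.uint8)
print('area',m.sum())
cnt=max(cv2.findContours(m,0,2)[0],key=len)
W=onplane(c,cnt.reshape(-1,2),.042)[:,:2].astype(np.float32)
r=cv2.minAreaRect(W);print('deck rect',r,cv2.boxPoints(r))
# slot: dark pixels in the deck
hull=cv2.convexHull(cnt);hm=cv2.fillPoly(np.zeros_like(m),[hull],1)
hm=cv2.erode(hm,np.ones((9,9)));d=((v<70)&(hm>0)).astype(np.uint8)
n,l,st,ce=cv2.connectedComponentsWithStats(d);k=1+st[1:,4].argmax();print('slot',st[k])
sc=max(cv2.findContours((l==k).astype(np.uint8),0,2)[0],key=len)
S=onplane(c,sc.reshape(-1,2),.042)[:,:2]
# base axes from rect: x edge roughly away from the robot
b=cv2.boxPoints(r);e=[b[1]-b[0],b[2]-b[1]];
e=[x/np.linalg.norm(x) for x in e]; 
o=np.array(r[0]);print('robot dir cand',e)
lc=onplane(c,[(337,264),(377,183)],.042)[:,:2];ax=lc[1]-lc[0];ax/=np.linalg.norm(ax)
X=max([e[0],-e[0],e[1],-e[1]],key=lambda q:q@ax);Y=np.array([-X[1],X[0]])
print('X',X,'yaw',np.degrees(np.arctan2(X[1],X[0])),'origin',o)
L=np.c_[(S-o)@X,(S-o)@Y]*1000;print('slot local min/max',L.min(0),L.max(0),'(expect x -87..84? y -79..34)')
for nm,h in(('top',.0765),):
    w=(P[...,2]>.068)&(P[...,2]<.085)&(hm>0)
    n,l,st,ce=cv2.connectedComponentsWithStats(w.astype(np.uint8))
    for k in range(1,n):
        if st[k,4]>8:
            q=onplane(c,[ce[k]],h)[0,:2];print(st[k],ce[k],q,((q-o)@X*1000,(q-o)@Y*1000),P[l==k].mean(0))
c2=np.load('scene.npy',allow_pickle=True).item();P2=cloud(c2)
w=(P2[...,2]>.071)&(P2[...,2]<.082)
n,l,st,ce=cv2.connectedComponentsWithStats(w.astype(np.uint8))
for k in range(1,n):
    q=onplane(c2,[ce[k]],.0765)[0,:2];Q=P2[l==k].mean(0)
    lo=((q-o)@X*1000,(q-o)@Y*1000)
    if st[k,4]>8 and max(map(abs,lo))<130:print('scene',st[k],ce[k],q,lo)
E
```

```text
deck z 0.041706061160192424 0.02620728595163505
area 14808
deck rect ((0.5581735968589783, -0.014549881219863892), (0.22051841020584106, 0.24181537330150604), 72.07051086425781) [[ 0.40919477 -0.08223349]
 [ 0.63926667 -0.15667546]
 [ 0.7071524   0.05313373]
 [ 0.47708052  0.1275757 ]]
slot [ 322  159   55   78 1204]
robot dir cand [array([ 0.9514361 , -0.30784628], dtype=float32), array([0.30784622, 0.95143616], dtype=float32)]
X [ 0.9514361  -0.30784628] yaw -17.929483 origin [ 0.5581736  -0.01454988]
slot local min/max [-21.2747967  -75.83998621] [79.59190096 26.08351929] (expect x -87..84? y -79..34)
[291 134  10  11  87] [295.63218391 139.02298851] [0.65523522 0.04185167] (np.float64(74.98492228006316), np.float64(83.54253405332297)) [0.65495079 0.04183036 0.0771975 ]
[244 216  17  17 134] [252.38059701 225.34328358] [0.50110926 0.08720887] (np.float64(-85.61912461128333), np.float64(79.2499065682421)) [0.50129793 0.08732521 0.07530572]
[338 241  13  13 132] [343.90151515 246.59848485] [ 0.49090615 -0.06039726] (np.float64(-49.886733390581846), np.float64(-64.32888052074215)) [ 0.49103892 -0.0605165   0.07555053]
scene [307 183  14  11 102] [313.46078431 188.3627451 ] [0.51235517 0.08736701] (np.float64(-74.9680446505888), np.float64(82.86237755034048))
scene [227 203  11  11  95] [232.02105263 207.47368421] [ 0.49691409 -0.06078287] (np.float64(-44.05184943257521), np.float64(-62.84624988813249))
scene [324 253  10  11  84] [328.5952381  258.27380952] [0.66096984 0.04164151] (np.float64(80.50574838865248), np.float64(85.10795531505953))
```

>>> servo_tool([
  [-0.29,-0.3,0,0,0,0,-1],
  [-0.57,-0.61,0,0,0,0,-1],
  [-0.86,-0.91,0,0,0,0,-1],
  [-0.86,-0.91,0,0,0,0,-1],
])

```text
time: 0.43
tool_pos: [0.2921, 0.4209, 0.2298]
tcp_rot: [[-0.907, 0.42, -0.001], [0.42, 0.907, -0.005], [-0.001, -0.005, -1.0]]
ft_force: [-0.3, -0.8, 0.1]
grip_width: 0.0388
grasp_force: 0.0
```

>>> servo_tool([
  [-0.29,-0.3,0,0,0,0,-1],
  [-0.57,-0.61,0,0,0,0,-1],
  [-0.86,-0.91,0,0,0,0,-1],
  [-0.86,-0.91,0,0,0,0,-1],
])

```text
time: 0.77
tool_pos: [0.3327, 0.3025, 0.2308]
tcp_rot: [[-0.907, 0.422, 0.001], [0.422, 0.907, -0.003], [-0.002, -0.003, -1.0]]
ft_force: [-0.0, 0.1, -0.1]
grip_width: -0.0
grasp_force: 0.0
```

>>> servo_tool([
  [-0.29,-0.3,0,0,0,0,-1],
  [-0.57,-0.61,0,0,0,0,-1],
  [-0.86,-0.91,0,0,0,0,-1],
  [-0.86,-0.91,0,0,0,0,-1],
])

```text
time: 1.1
tool_pos: [0.3729, 0.1833, 0.2311]
tcp_rot: [[-0.906, 0.423, 0.001], [0.423, 0.906, -0.003], [-0.002, -0.002, -1.0]]
ft_force: [-0.5, 0.1, -0.9]
grip_width: 0.0002
grasp_force: 0.0
```

>>> servo_tool([
  [-0.29,-0.3,0,0,0,0,-1],
  [-0.57,-0.61,0,0,0,0,-1],
  [-0.86,-0.91,0,0,0,0,-1],
  [-0.86,-0.91,0,0,0,0,-1],
])

```text
time: 1.43
tool_pos: [0.4126, 0.0645, 0.2311]
tcp_rot: [[-0.906, 0.424, 0.001], [0.424, 0.906, -0.003], [-0.002, -0.003, -1.0]]
ft_force: [-0.5, 0.2, 0.9]
grip_width: 0.0002
grasp_force: 0.0
```

>>> servo_tool([
  [-0.29,-0.3,0,0,0,-0.1,-1],
  [-0.57,-0.61,0,0,0,-0.227,-1],
  [-0.86,-0.91,0,0,0,-0.227,-1],
  [-0.86,-0.91,0,0,0,-0.227,-1],
  [-0.86,-0.91,0,0,0,-0.227,-1],
  [-0.86,-0.91,0,0,0,-0.227,-1],
])

```text
time: 1.93
tool_pos: [0.4509, -0.0475, 0.2308]
tcp_rot: [[-0.951, 0.308, -0.001], [0.308, 0.951, 0.001], [0.001, 0.0, -1.0]]
ft_force: [-0.1, -0.0, -0.5]
grip_width: -0.0003
grasp_force: 0.0
```

```bash
cat >> h.py <<'E'
X=np.array([.95144,-.30785]);Y=np.array([.30785,.95144]);O=np.array([.55817,-.01455])
def loc(p): d=np.array(p[:2])-O;return np.round([d@X*1000,d@Y*1000],1)
def st():
    s=ctrl.sense();R=np.array(s['tcp_rot']);f=np.array(s['ft_force'])
    print('t',s['time'],'local',loc(s['tool_pos']),'z',s['tool_pos'][2],'w',s['grip_width'],'f loc',f[:2]@X,f[:2]@Y,f[2]);
    print('tool x,y in local',(R[:2,0]@X,R[:2,0]@Y),'z',R[:,2])
E
python3 -c "
from h import *
st();c=cam('scene');cv2.imwrite('pics/s1.png',cv2.resize(c['pixels'][120:330,130:410],None,fx=2.5,fy=2.5))"
```

```text
t 1.9333 local [-91.9 -64.4] z 0.2308090395194713 w -0.0002847988910557153 f loc -0.07325913094811312 -0.02467233853619955 -0.518072849823334
tool x,y in local (np.float64(-1.000003832031711), np.float64(0.00042656200110311333)) z [-1.18163451e-03  7.65832834e-04 -9.99999009e-01]
```

View pics/s1.png

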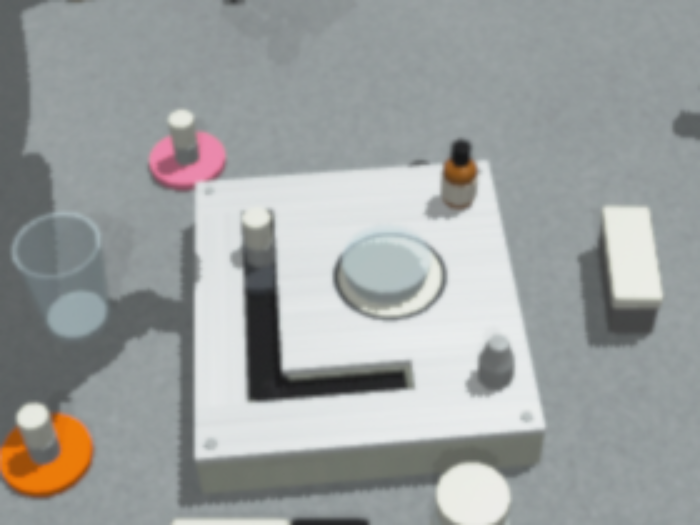

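The view shows the pin (255,235 in the crop) near the slot's start, and the slot free down to the corner (265,385). The gripper is above the crop. I'll descend behind the pin.

>>> servo_tool([
  [0,0,0.3,0,0,0,-1],
  [0,0,0.6,0,0,0,-1],
  [0,0,0.9,0,0,0,-1],
  [0,0,0.9,0,0,0,-1],
])

```text
time: 2.32
tool_pos: [0.447, -0.0453, 0.1352]
tcp_rot: [[-0.952, 0.305, -0.009], [0.305, 0.952, 0.002], [0.01, -0.001, -1.0]]
ft_force: [-1.5, 0.7, -1.9]
grip_width: 0.0002
grasp_force: 0.0
```

>>> servo_tool([
  [0,0,0.2,0,0,0,-1],
  [0,0,0.4,0,0,0,-1],
  [0,0,0.6,0,0,0,-1],
  [0,0,0.75,0,0,0,-1],
  [0,0,0.85,0,0,0,-1],
  [0,0,0.89,0,0,0,-1],
  [0,0,0.89,0,0,0,-1],
  [0,0,0.89,0,0,0,-1],
])

```text
time: 2.98
tool_pos: [0.452, -0.0476, 0.0535]
tcp_rot: [[-0.952, 0.306, 0.001], [0.306, 0.952, -0.0], [-0.001, 0.0, -1.0]]
ft_force: [0.2, -1.2, 1.1]
grip_width: -0.0001
grasp_force: 0.0
```

>>> servo_tool([
  [-0.05,0,0,0,0,0,-1],
  [-0.1,0,0,0,0,0,-1],
  [-0.15,0,0,0,0,0,-1],
  [-0.2,0,0,0,0,0,-1],
  [-0.25,0,0,0,0,0,-1],
  [-0.3,0,0,0,0,0,-1],
  [-0.35,0,0,0,0,0,-1],
  [-0.4,0,0,0,0,0,-1],
  [-0.45,0,0,0,0,0,-1],
  [-0.5,0,0,0,0,0,-1],
])

```text
time: 3.82
tool_pos: [0.4992, -0.0633, 0.0522]
tcp_rot: [[-0.952, 0.307, -0.0], [0.307, 0.952, 0.0], [0.0, -0.0, -1.0]]
ft_force: [0.1, -0.1, -0.0]
grip_width: -0.0004
grasp_force: 0.3
```

```bash
python3 -c "
from h import *
st();c=cam('scene');cv2.imwrite('pics/s2.png',cv2.resize(c['pixels'][120:330,130:410],None,fx=2.5,fy=2.5))"
```

```text
t 3.8167 local [-41.1 -64.5] z 0.05216576026077062 w -0.0003627387673019375 f loc 0.12396016476443765 -0.09718305283795434 -0.04105753529044387
tool x,y in local (np.float64(-1.0000042905720115), np.float64(-0.0010246885630588907)) z [-2.59613783e-04  2.53067103e-05 -9.99999966e-01]
```

View pics/s2.png

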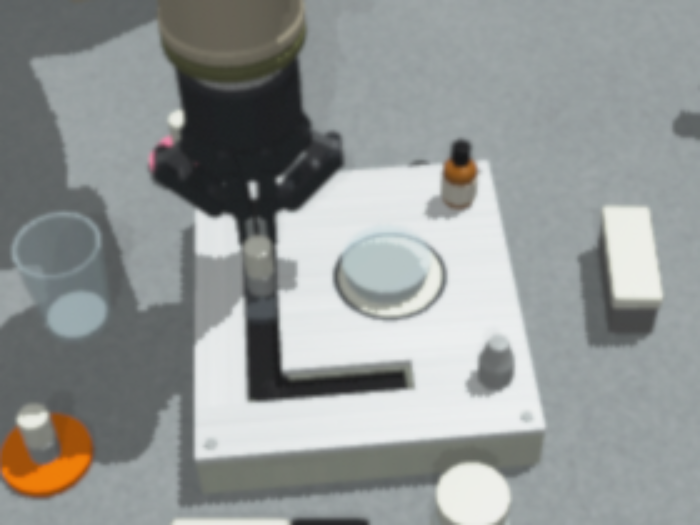

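The pin has moved ahead of the closed fingers, now at about (258,265) in the crop, and nothing else has moved. I'll keep pushing and slow down near the corner.

>>> servo_tool([
  [-0.05,0,0,0,0,0,-1],
  [-0.1,0,0,0,0,0,-1],
  [-0.15,0,0,0,0,0,-1],
  [-0.2,0,0,0,0,0,-1],
  [-0.25,0,0,0,0,0,-1],
  [-0.3,0,0,0,0,0,-1],
  [-0.35,0,0,0,0,0,-1],
  [-0.4,0,0,0,0,0,-1],
  [-0.45,0,0,0,0,0,-1],
  [-0.5,0,0,0,0,0,-1],
])

```text
time: 4.7
tool_pos: [0.5469, -0.0786, 0.0523]
tcp_rot: [[-0.952, 0.307, -0.0], [0.307, 0.952, -0.0], [0.0, -0.0, -1.0]]
ft_force: [0.6, 0.2, -0.2]
grip_width: -0.0001
grasp_force: 0.2
```

>>> servo_tool([
  [-0.04,0,0,0,0,0,-1],
  [-0.08,0,0,0,0,0,-1],
  [-0.12,0,0,0,0,0,-1],
  [-0.16,0,0,0,0,0,-1],
  [-0.2,0,0,0,0,0,-1],
  [-0.23,0,0,0,0,0,-1],
  [-0.26,0,0,0,0,0,-1],
  [-0.28,0,0,0,0,0,-1],
  [-0.3,0,0,0,0,0,-1],
  [-0.3,0,0,0,0,0,-1],
])

```text
time: 5.53
tool_pos: [0.5753, -0.0878, 0.0524]
tcp_rot: [[-0.952, 0.307, 0.0], [0.307, 0.952, -0.0], [-0.0, 0.0, -1.0]]
ft_force: [0.1, -0.0, -0.2]
grip_width: 0.0001
grasp_force: 0.0
```

```bash
python3 -c "
from h import *
st();c=cam('scene');cv2.imwrite('pics/s3.png',cv2.resize(c['pixels'][120:330,130:410],None,fx=2.5,fy=2.5))"
```

```text
t 5.5333 local [ 38.9 -64.4] z 0.052350247876473265 w 9.20002126929328e-05 f loc 0.12480448023523431 0.03913468053610388 -0.23259987425068107
tool x,y in local (np.float64(-1.0000043278843873), np.float64(-0.0009563841835376482)) z [ 3.41229662e-04 -9.67615668e-05 -9.99999937e-01]
```

View pics/s3.png

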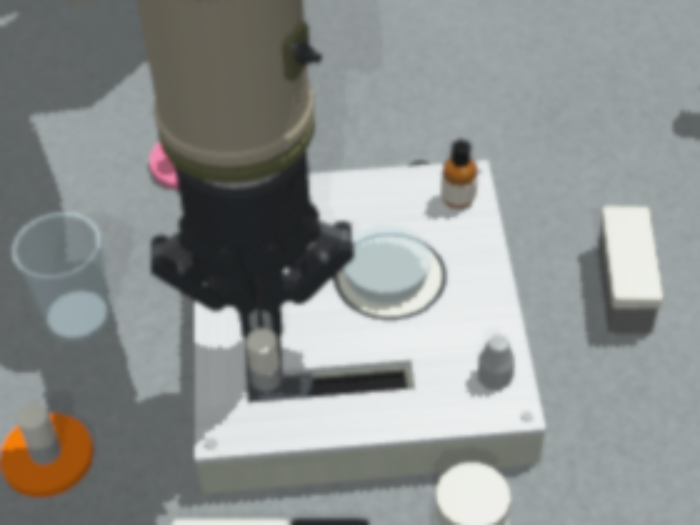

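The pin, at about (263,358) in the crop, is a few mm short of the corner. I'll creep on until the wall pushes back.

>>> servo_tool([
  [-0.02,0,0,0,0,0,-1],
  [-0.04,0,0,0,0,0,-1],
  [-0.06,0,0,0,0,0,-1],
  [-0.08,0,0,0,0,0,-1],
  [-0.08,0,0,0,0,0,-1],
])

```text
time: 6.0
tool_pos: [0.583, -0.0903, 0.0524]
tcp_rot: [[-0.952, 0.307, 0.0], [0.307, 0.952, -0.0], [-0.0, -0.0, -1.0]]
ft_force: [-0.1, -0.7, -0.5]
grip_width: 0.0
grasp_force: 0.0
```

>>> servo_tool([
  [-0.01,0,0,0,0,0,-1],
  [-0.02,0,0,0,0,0,-1],
  [-0.02,0,0,0,0,0,-1],
])

```text
time: 6.25
tool_pos: [0.5847, -0.0908, 0.0523]
tcp_rot: [[-0.952, 0.307, 0.0], [0.307, 0.952, -0.0], [-0.0, 0.0, -1.0]]
ft_force: [0.6, 0.5, 0.1]
grip_width: -0.0001
grasp_force: 0.0
```

>>> servo_tool([
  [-0.01,0,0,0,0,0,-1],
  [-0.01,0,0,0,0,0,-1],
  [-0.02,0,0,0,0,0,-1],
  [-0.02,0,0,0,0,0,-1],
])

```text
time: 6.58
tool_pos: [0.5865, -0.0914, 0.0523]
tcp_rot: [[-0.952, 0.307, 0.0], [0.307, 0.952, -0.0], [-0.0, 0.0, -1.0]]
ft_force: [-0.4, -0.1, 0.1]
grip_width: -0.0
grasp_force: 0.0
```

>>> servo_tool([
  [-0.01,0,0,0,0,0,-1],
  [-0.01,0,0,0,0,0,-1],
  [-0.01,0,0,0,0,0,-1],
])

```text
time: 6.83
tool_pos: [0.5874, -0.0917, 0.0523]
tcp_rot: [[-0.952, 0.307, 0.0], [0.307, 0.952, -0.0], [-0.0, -0.0, -1.0]]
ft_force: [-0.4, 0.1, 0.0]
grip_width: 0.0
grasp_force: 0.0
```

```bash
python3 -c "
from h import *
st()"
```

```text
t 6.8333 local [ 51.6 -64.4] z 0.05229379595632427 w 1.3775247204788652e-05 f loc -0.3737094791773794 0.013948260499852367 0.00012328776883020406
tool x,y in local (np.float64(-1.0000043902960043), np.float64(-0.0009434621531147852)) z [ 1.48073564e-04 -5.97712680e-05 -9.99999987e-01]
```

>>> servo_tool([
  [-0.01,0,0,0,0,0,-1],
  [-0.01,0,0,0,0,0,-1],
  [-0.02,0,0,0,0,0,-1],
  [-0.02,0,0,0,0,0,-1],
])

```text
time: 7.17
tool_pos: [0.5888, -0.0922, 0.0522]
tcp_rot: [[-0.952, 0.307, -0.001], [0.307, 0.952, 0.0], [0.001, -0.0, -1.0]]
ft_force: [-3.8, 1.0, 2.8]
grip_width: 0.0003
grasp_force: 2.0
```

```bash
python3 -c "
from h import *
st();c=cam('scene');cv2.imwrite('pics/s4.png',cv2.resize(c['pixels'][210:310,190:330],None,fx=5,fy=5))
P=cloud(c);w=(P[...,2]>.070)&(P[...,2]<.080)
w[:, :210]=0;w[:,270:]=0
n,l,s,ce=cv2.connectedComponentsWithStats(w.astype(np.uint8))
for k in range(1,n):
  if s[k,4]>8: print(s[k],loc(onplane(c,[ce[k]],.0765)[0]))"
```

```text
t 7.1667 local [ 53.1 -64.4] z 0.05224917143434539 w 0.00030443796531599105 f loc -3.9402758902548625 -0.2472679223011303 2.7900249668205417
tool x,y in local (np.float64(-1.0000036364093052), np.float64(-0.0010176812626575226)) z [-1.12549927e-03  3.47900630e-04 -9.99999306e-01]
[226 254  18  17 171] [ 72.2 -62.8]
[261 411   9   7  25] [314.2 -33.2]
```

View pics/s4.png

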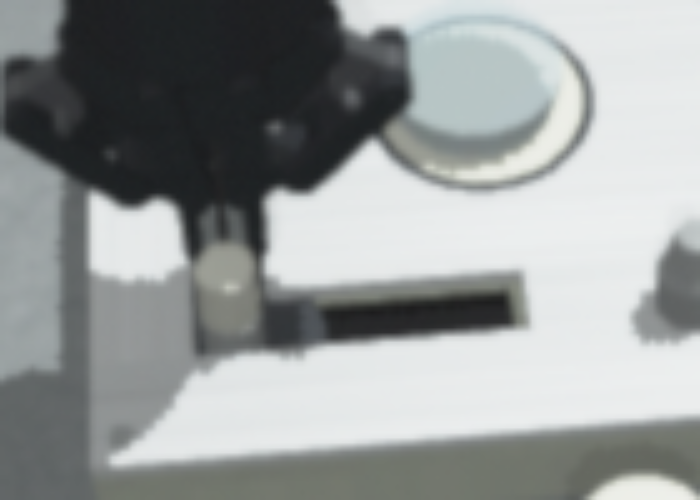

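The pin, at about (225,280) in the crop, is in the corner against the far wall with a 4 N reaction. Next I back off, rise, go round to its right side and descend.

>>> servo_tool([
  [0.1,0,0,0,0,0,-1],
  [0.2,0,0,0,0,0,-1],
  [0.2,0,-0.2,0,0,0,-1],
  [0.2,0,-0.4,0,0,0,-1],
  [0.2,0,-0.55,0,0,0,-1],
  [0.2,-0.2,-0.55,0,0,0,-1],
  [0.2,-0.42,-0.55,0,0,0,-1],
  [0.0,-0.42,-0.55,0,0,0,-1],
  [-0.2,-0.42,-0.55,0,0,0,-1],
  [-0.2,-0.42,-0.55,0,0,0,-1],
])

```text
time: 8.05
tool_pos: [0.5979, -0.14, 0.1077]
tcp_rot: [[-0.951, 0.308, 0.003], [0.308, 0.951, -0.001], [-0.003, -0.0, -1.0]]
ft_force: [-0.6, -0.5, 0.9]
grip_width: 0.0001
grasp_force: 0.0
```

>>> servo_tool([
  [0,0,0,0,0,0,-1],
  [0,0,0.2,0,0,0,-1],
  [0,0,0.4,0,0,0,-1],
  [0,0,0.5,0,0,0,-1],
  [0,0,0.55,0,0,0,-1],
  [0,0,0.55,0,0,0,-1],
  [0,0,0.55,0,0,0,-1],
])

```text
time: 8.63
tool_pos: [0.5954, -0.1383, 0.0528]
tcp_rot: [[-0.952, 0.307, 0.0], [0.307, 0.952, -0.0], [-0.0, -0.0, -1.0]]
ft_force: [0.1, 0.2, 0.0]
grip_width: -0.0001
grasp_force: 0.0
```

```bash
python3 -c "
from h import *
st();c=cam('scene');cv2.imwrite('pics/s5.png',cv2.resize(c['pixels'][210:310,190:330],None,fx=5,fy=5))"
```

```text
t 8.6333 local [  73.6 -106.3] z 0.05278452438126651 w -8.53718759148845e-05 f loc 0.017765779516927586 0.17118123039731242 0.04072906995265829
tool x,y in local (np.float64(-1.000004104963554), np.float64(-0.0012046072385008964)) z [ 1.68961162e-04 -8.63073450e-05 -9.99999982e-01]
```

View pics/s5.png

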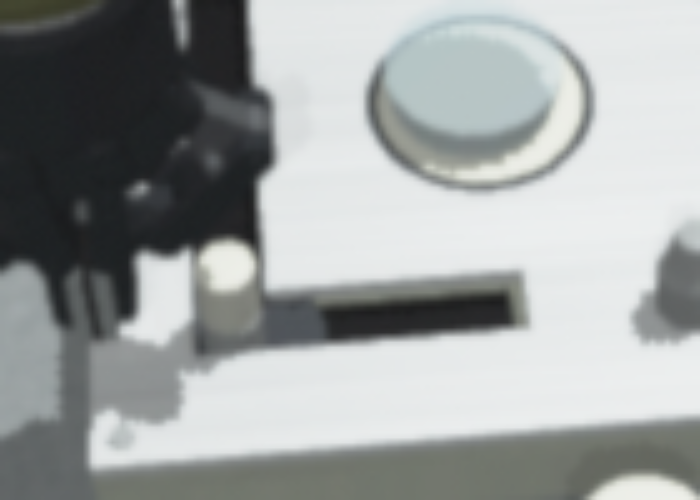

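The pin, at about (228,285), stands in the corner with the closed fingers to its right at (95,300), clear of it. I'll push along the short leg.

>>> servo_tool([
  [0,0.05,0,0,0,0,-1],
  [0,0.1,0,0,0,0,-1],
  [0,0.15,0,0,0,0,-1],
  [0,0.2,0,0,0,0,-1],
  [0,0.25,0,0,0,0,-1],
  [0,0.3,0,0,0,0,-1],
  [0,0.35,0,0,0,0,-1],
  [0,0.4,0,0,0,0,-1],
  [0,0.45,0,0,0,0,-1],
  [0,0.5,0,0,0,0,-1],
])

```text
time: 9.52
tool_pos: [0.6109, -0.0903, 0.0523]
tcp_rot: [[-0.952, 0.307, -0.0], [0.307, 0.952, 0.0], [0.0, -0.0, -1.0]]
ft_force: [0.1, -1.9, 1.2]
grip_width: 0.0002
grasp_force: 0.3
```

>>> servo_tool([
  [0,0.05,0,0,0,0,-1],
  [0,0.1,0,0,0,0,-1],
  [0,0.15,0,0,0,0,-1],
  [0,0.2,0,0,0,0,-1],
  [0,0.25,0,0,0,0,-1],
  [0,0.28,0,0,0,0,-1],
  [0,0.31,0,0,0,0,-1],
  [0,0.34,0,0,0,0,-1],
  [0,0.36,0,0,0,0,-1],
  [0,0.36,0,0,0,0,-1],
])

```text
time: 10.35
tool_pos: [0.6219, -0.0561, 0.0522]
tcp_rot: [[-0.952, 0.307, -0.0], [0.307, 0.952, 0.0], [0.0, 0.0, -1.0]]
ft_force: [0.1, 0.6, -0.4]
grip_width: 0.0002
grasp_force: 0.0
```

```bash
python3 -c "
from h import *
st();c=cam('scene');cv2.imwrite('pics/s6.png',cv2.resize(c['pixels'][210:310,190:330],None,fx=5,fy=5))"
```

```text
t 10.35 local [ 73.4 -19.9] z 0.0522391932664948 w 0.0001837138379308357 f loc -0.13910663669602225 0.6179894153638451 -0.43479148344803936
tool x,y in local (np.float64(-1.0000040419758371), np.float64(-0.001267567663947725)) z [-2.05729104e-05  1.75876396e-04 -9.99999984e-01]
```

View pics/s6.png

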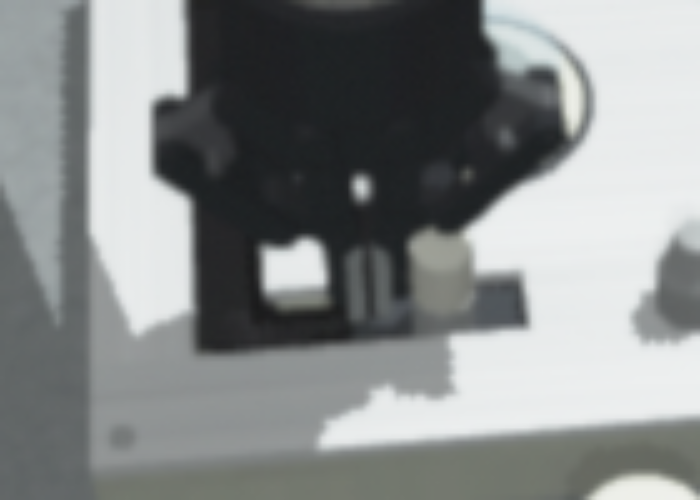

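The pin, at about (442,270), is in the short leg with about 17 mm left to the end wall at (525,300). I'll creep home.

>>> servo_tool([
  [0,0.02,0,0,0,0,-1],
  [0,0.04,0,0,0,0,-1],
  [0,0.06,0,0,0,0,-1],
  [0,0.08,0,0,0,0,-1],
  [0,0.1,0,0,0,0,-1],
  [0,0.11,0,0,0,0,-1],
  [0,0.12,0,0,0,0,-1],
  [0,0.13,0,0,0,0,-1],
  [0,0.13,0,0,0,0,-1],
])

```text
time: 11.15
tool_pos: [0.6258, -0.044, 0.0523]
tcp_rot: [[-0.952, 0.307, -0.0], [0.307, 0.952, 0.0], [0.0, 0.0, -1.0]]
ft_force: [0.0, 1.0, -0.5]
grip_width: 0.0
grasp_force: 0.0
```

>>> servo_tool([
  [0,0.01,0,0,0,0,-1],
  [0,0.01,0,0,0,0,-1],
  [0,0.02,0,0,0,0,-1],
  [0,0.02,0,0,0,0,-1],
])

```text
time: 11.48
tool_pos: [0.6264, -0.0422, 0.0523]
tcp_rot: [[-0.952, 0.307, 0.0], [0.307, 0.952, 0.0], [-0.0, 0.0, -1.0]]
ft_force: [-0.3, -0.0, -0.0]
grip_width: -0.0002
grasp_force: 0.1
```

>>> servo_tool([
  [0,0.01,0,0,0,0,-1],
  [0,0.01,0,0,0,0,-1],
  [0,0.02,0,0,0,0,-1],
  [0,0.02,0,0,0,0,-1],
])

```text
time: 11.82
tool_pos: [0.6271, -0.0402, 0.0523]
tcp_rot: [[-0.952, 0.307, 0.0], [0.307, 0.952, 0.0], [-0.0, 0.0, -1.0]]
ft_force: [0.1, -0.3, -0.3]
grip_width: 0.0001
grasp_force: 0.1
```

>>> servo_tool([
  [0,0.01,0,0,0,0,-1],
  [0,0.01,0,0,0,0,-1],
  [0,0.01,0,0,0,0,-1],
])

```text
time: 12.07
tool_pos: [0.6273, -0.0393, 0.0523]
tcp_rot: [[-0.952, 0.307, 0.0], [0.307, 0.952, 0.0], [-0.0, 0.0, -1.0]]
ft_force: [-0.3, -0.2, 0.5]
grip_width: -0.0001
grasp_force: 0.0
```

>>> servo_tool([
  [0,0.01,0,0,0,0,-1],
  [0,0.01,0,0,0,0,-1],
  [0,0.01,0,0,0,0,-1],
])

```text
time: 12.32
tool_pos: [0.6276, -0.0389, 0.0525]
tcp_rot: [[-0.952, 0.307, 0.0], [0.307, 0.952, -0.001], [-0.0, -0.0, -1.0]]
ft_force: [-0.6, -3.1, 2.0]
grip_width: -0.0002
grasp_force: 1.7
```

>>> servo_tool([
  [0,0.01,0,0,0,0,-1],
  [0,0.01,0,0,0,0,-1],
  [0,0.01,0,0,0,0,-1],
])

```text
time: 12.57
tool_pos: [0.628, -0.0385, 0.0527]
tcp_rot: [[-0.952, 0.307, 0.0], [0.307, 0.952, -0.001], [-0.001, -0.001, -1.0]]
ft_force: [-2.4, -5.7, 2.7]
grip_width: -0.0001
grasp_force: 3.2
```

```bash
python3 -c "
from h import *
st();c=cam('scene');cv2.imwrite('pics/s7.png',cv2.resize(c['pixels'][210:310,190:330],None,fx=5,fy=5))"
```

```text
t 12.5667 local [73.8 -1.2] z 0.05273294390188757 w -0.0001208640186892482 f loc -0.49881120169647103 -6.204410673137162 2.7358692586723192
tool x,y in local (np.float64(-1.0000044867336941), np.float64(-0.0006426642575823873)) z [ 1.74638204e-04 -1.27008854e-03 -9.99999178e-01]
```

View pics/s7.png

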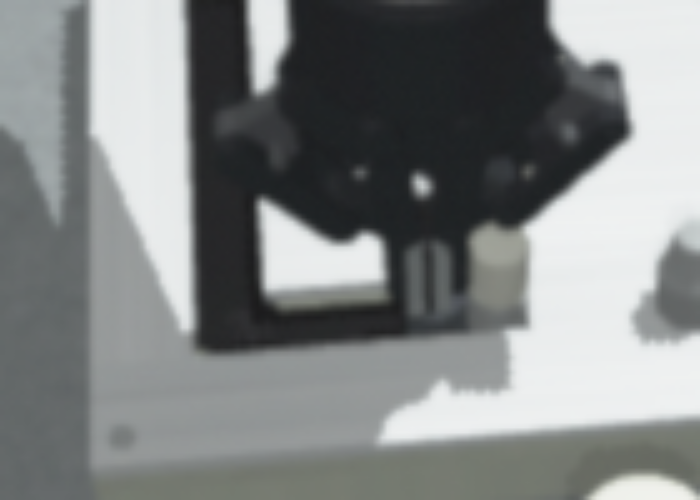

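The pin, at about (498,265), is at the slot's end wall with a steady 6 N reaction. I'll withdraw: back off first, then up and away.

>>> servo_tool([
  [0,-0.03,0,0,0,0,-1],
  [0,-0.1,0,0,0,0,-1],
  [0,-0.25,0,0,0,0,-1],
  [0,-0.25,0,0,0,0,-1],
  [0,-0.25,-0.2,0,0,0,-1],
  [0,-0.25,-0.5,0,0,0,-1],
  [0,-0.25,-0.8,0,0,0,-1],
  [0,-0.25,-1,0,0,0,-1],
  [0,-0.25,-1,0,0,0,-1],
])

```text
time: 13.37
tool_pos: [0.6234, -0.0623, 0.1587]
tcp_rot: [[-0.952, 0.307, 0.009], [0.307, 0.952, -0.001], [-0.009, 0.001, -1.0]]
ft_force: [1.2, -0.2, 0.4]
grip_width: 0.0002
grasp_force: 0.0
```

>>> servo_tool([
  [0.3,-0.2,-0.3,0,0,0,-1],
  [0.6,-0.3,-0.6,0,0,0,-1],
  [0.8,-0.3,-0.8,0,0,0,-1],
  [1,-0.3,-0.8,0,0,0,-1],
  [1,-0.3,-0.8,0,0,0,-1],
])

```text
time: 13.78
tool_pos: [0.5143, -0.0589, 0.2339]
tcp_rot: [[-0.952, 0.307, 0.002], [0.307, 0.952, -0.0], [-0.002, 0.001, -1.0]]
ft_force: [-0.2, -0.3, -0.9]
grip_width: 0.0
grasp_force: 0.0
```

>>> servo_tool([
  [0.3,0,0,0,0,0,-1],
  [0.6,0,0,0,0,0,-1],
  [0.9,0,0,0,0,0,-1],
  [0.9,0,0,0,0,0,-1],
  [0.9,0,0,0,0,0,-1],
  [0.9,0,0,0,0,0,-1],
])

```text
time: 14.28
tool_pos: [0.4306, -0.0318, 0.232]
tcp_rot: [[-0.952, 0.307, 0.0], [0.307, 0.952, -0.0], [-0.0, 0.0, -1.0]]
ft_force: [-0.5, -0.2, -0.2]
grip_width: -0.0001
grasp_force: 0.0
```

```bash
python3 -c "
from h import *
st();c=cam('scene');cv2.imwrite('pics/s8.png',cv2.resize(c['pixels'][120:330,130:410],None,fx=2.5,fy=2.5))
P=cloud(c);w=(P[...,2]>.071)&(P[...,2]<.082)
n,l,s,ce=cv2.connectedComponentsWithStats(w.astype(np.uint8))
for k in range(1,n):
  q=loc(onplane(c,[ce[k]],.0765)[0])
  if s[k,4]>8 and abs(q).max()<130: print(s[k],q)"
```

```text
t 14.2833 local [-116.1  -55.7] z 0.23196257788930022 w -0.00014174429597515513 f loc -0.4251814764031175 -0.31037945934893457 -0.19982536832169467
tool x,y in local (np.float64(-1.0000044461266968), np.float64(-0.0008224929998168992)) z [ 3.64476207e-04 -3.24581205e-05 -9.99999933e-01]
[307 183  14  11 100] [-75.3  83. ]
[324 253  10  12  89] [81.1 85.2]
[283 254  13  12 115] [75.5 22.9]
```

View pics/s8.png

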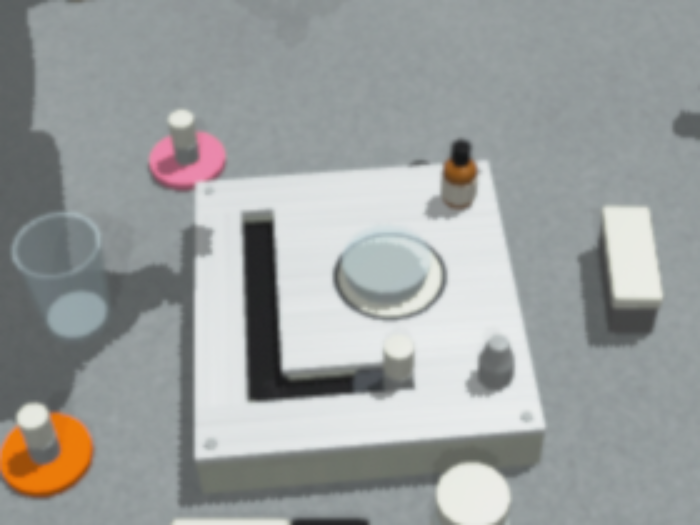

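The pin stands at the slot's end at about (398,360), upright. The dish, bottles and other items are unmoved, and the arm is clear.

```bash
python3 -c "
from station import ctrl
print(ctrl.job_done())"
```

```text
the job is handed in; nothing more can be done
None
```

The filter pin was pushed to the corner, then sideways fully home against the slot's end wall (about 6 N reaction), nothing else was seen to move, and the job is handed in at about 14 s of the 48 s allowed.

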